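# Set out the lathe kit on its marked base plates

### The job

Set out the kit for the next lathe job: put the live centre, the drill chuck, the nail tin and the square wood blank each on the base plate whose dark inlaid mark matches its outline in shape and size, upright, centred on the mark to within 10 mm, and the blank with its sides along those of its mark. Let go of everything, and leave the wax tin and the oil can where they are.

Things in the scene. Friction and masses are not known exactly. Their poses are not given: they have to be found in the camera images.
- mt_centre: live centre, grey steel, standing on its thick end: a round foot 36 mm across and 31 mm high, above it a plain round shank 18 mm across up to 90 mm height; about 0.24 kg. Grasp the shank. Origin: centre of its underside, z up along its axis.
- drill_chuck: keyed drill chuck, grey steel, standing on its jaws: a round body up to 48 mm across (the jaw end it stands on is only 23 mm across, so it tips easily) and 71 mm high, above it a plain round shank 20 mm across up to 118 mm height; about 0.55 kg. Grasp the shank. Origin: centre of its underside, z up along its axis.
- nail_tin: closed round tin with a green printed label, 57 mm across and 72 mm high, standing; about 0.18 kg. Origin: centre of its underside, z up along its axis.
- blank_3: flat squarish block of pale wood, 55 mm along its x, 60 mm along its y, 30 mm high, about 0.07 kg. Origin: centre of its underside, z up; x and y along its sides. It starts with its x turned at most 0.15 rad from world x, its sides thus at most that from the world axes.
- centre_plate: small round 6 mm thick light plywood base plate lying fixed on the worktop, 56 mm across, with a dark round mark 36 mm across at its middle: the place of the live centre. Origin: centre of its underside on the worktop, z up; its top is 6 mm above the origin. Kit and plates start mixed in two rows along y, near x = 0.44 and 0.57, neighbours 100 to 130 mm apart.
- chuck_plate: square 6 mm thick light plywood base plate lying fixed on the worktop, 68 x 68 mm, with a dark round mark 48 mm across at its middle (the only square plate with a round mark): the place of the drill chuck. Origin: centre of its underside on the worktop, z up; its top is 6 mm above the origin.
- tin_plate: large round 6 mm thick light plywood base plate lying fixed on the worktop, 77 mm across, with a dark round mark 57 mm across at its middle: the place of the nail tin. Origin: centre of its underside on the worktop, z up; its top is 6 mm above the origin.
- blank_plate: squarish 6 mm thick light plywood base plate lying fixed on the worktop, 75 mm along its x, 80 mm along its y, with a dark squarish mark 55 x 60 mm at its middle: the place of the wood blank (either pair of sides along the mark will do). It is turned at most 0.15 rad from the world axes. Origin: centre of its underside on the worktop, z up; its top is 6 mm above the origin.
- wax_tin: bystander: low round tin with a red lid, 70 mm across, 29 mm high, loose; to be left alone. Origin: centre of its underside. Fixed near it: a jig up to 45 mm high (y below -0.08), a step 98 mm high from x = 0.70 on, and above that an open drawer whose knob reaches out to x = 0.68 (y -0.11 to 0.05, z 0.23 to 0.28).
- oil_can: bystander: dark green oil can with a thin spout, 66 x 75 mm, 140 mm high, loose; to be left alone. Origin: centre of its underside. Fixed near it: a vice 140 mm high (x below 0.50, y 0.34 to 0.46); beside the vice (x over 0.52, y over 0.29) a wide gripper body is best turned along y, elsewhere along x.
Not all that is in view belongs to the job. There is more than one size of the blank_3; the one meant has the size given above.

How it is judged:
At the end, for the whole second after the job is handed in: Live centre, drill chuck, nail tin and blank each stand on their own matching plate (underside 3 to 10 mm above the worktop, on the 6 mm plate), within 10 mm of the plate's centre, upright within 0.1 rad, at rest; the blank's sides are within 0.2 rad of its plate's sides (horizontal distance between mt_centre and centre_plate below 0.01 m and z of mt_centre in the frame of centre_plate between 0.003 and 0.01 m and angle between each of mt_centre, drill_chuck, nail_tin, blank_3's own z axis and vertical below 0.1 rad and linear speed of each of mt_centre, drill_chuck, nail_tin, blank_3 below 0.02 m/s and angular speed of each of mt_centre, drill_chuck, nail_tin, blank_3 below 0.2 rad/s and horizontal distance between drill_chuck and chuck_plate below 0.01 m and z of drill_chuck in the frame of chuck_plate between 0.003 and 0.01 m and horizontal distance between nail_tin and tin_plate below 0.01 m and z of nail_tin in the frame of tin_plate between 0.003 and 0.01 m and horizontal distance between blank_3 and blank_plate below 0.01 m and z of blank_3 in the frame of blank_plate between 0.003 and 0.01 m and (angle between the x axis of blank_3 and the x axis of blank_plate, either way round below 0.2 rad or angle between the x axis of blank_3 and the y axis of blank_plate, either way round below 0.2 rad)); the robot touches nothing.
It fails at once if the wax tin is moved by more than 20 mm (distance of wax_tin from where it was at the start of the episode above 0.02 m).
It fails at once if the oil can is moved by more than 20 mm (distance of oil_can from where it was at the start of the episode above 0.02 m).
It also fails if it takes over 106 s, if anything falls off the work surface, if the arm or the gripper's body presses on something with over 40 N, if the wrist force passes 120 N, or if a joint passes its speed limit or range.

### The arm

A 6-joint arm with a two-finger parallel gripper is mounted at the origin on a cart in front of the work surface, level with it; the furniture and walls round the work are solid. World frame = base frame: x ahead of the robot, y to its left, z up, the work surface at z = 0. Lengths are in m, angles in rad, forces in N, time in s.
With the tool pointing down it reaches from about 0.35 to 0.85 m from the base axis. Payload 8.1 kg.
Tool frame: the origin (TCP) lies on the mounting face of the last link; the fingertips stand 186 mm ahead of it and the grasp point (between the pads) lies 167 mm ahead of it; z points along the fingers, y is the line along which they close (so a half turn about z gives the same grasp; the last joint's range is limited). The gripper opens to 93 mm and grips with 3 to 60 N. Pads are 15 mm wide; open, the fingers measure 128 mm over their backs; the gripper's body (75 mm by 188 mm) begins 65 mm behind the grasp point.
Start: joints at [1.152, 0.13, 1.488, -0, 1.523, -0.085], TCP at [0.197, 0.567, 0.405] pointing down, gripper open.
Joint ranges: [-2.96, 2.96], [-0.89, 2.26], [0.02, 2.5], [-1.34, 4.48], [0, 2.73], [-2.66, 2.66]. Speed limits (rad/s): [2.39, 2.39, 2.79, 3.14, 3.14, 3.14].

### API

Orientations are given as a rotation vector (axis times angle).
In Python, from plant import * gives the robot as it stands. The module is installed in compiled form; this text tells all that it offers.
- The arm moves only by the tool arm_command, never from a script. Its argument "increments" is a list of rows, each a list of 6 numbers: the shift along the tool's x, y, z in units of 0.2 m (1.0 is 0.2 m), then the turn, a rotation vector about the tool's x, y, z in units of pi rad (1.0 is pi rad). A call has exactly 5 rows; each row is the pose to reach, as a shift and turn from the pose commanded when the call began, along the tool's axes at that moment, turning the shorter way round; what a row does not reach only later rows make up. A row lasts 1/8 s, in which the tool goes at most 62.5 mm and 10.7 degrees, less where a joint would pass 70% of its speed; a pose out of reach is approached as far as the arm can. A call with a number of a shift or a turn outside -1 to 1 is refused whole. A call with a gripper value outside its range is refused whole. "fingers" is the closure, from -1 (fully open) to 1 (shut), set as the call begins (left out, the last holds). The fingers move at their own pace and stop on an object; "force" is the grip in N (left out, the last holds). Time passes only in rows, so rows that repeat a pose let the fingers close, or fill a call up. It gives the time, the measured TCP pose, the force, the opening and the grip force at its end, in the units of the state.
- read_state(): the state, without advancing time (a new reading comes with each control period).
- read_camera(name): name is "scene" or "top" or "wrist"; returns a dict with "image" (384x512x3 uint8, red, green, blue), "fx", "fy", "cx", "cy" (pixels), "T" (4x4, takes a point from camera to world coordinates). Camera axes: x right, y down, z forward; pixel columns grow to the right and rows downward; lengths in m; the calibration is good to about 2 mm. A picture is of the moment at which its call begins. There is no depth.
- close_job(): hands the job in; it is judged then, once.
The state is a dict: "t": time; "q": joint angles; "dq": joint speeds; "joint_torque": joint torques, N m; "tool_pos": TCP position; "orientation": TCP orientation; "force": force on the tool from outside, world axes, zero at the start; "wrist_torque": the same for the moment, N m; "opening": finger opening in m; "gripper_force": force on a finger pad.
Only numpy, scipy, OpenCV 4.12 (cv2) and the standard library are available. Lean on these libraries where they do the work, as an engineer would, in place of code of your own. Each camera call takes 0.05 s, during which the arm holds its last target. There are 200 camera calls.

## Working session

There is one attempt and no reset: what is moved stays moved. The work goes in short steps, Python scripts to look and compute and a tool call to move; the robot and the scene stay as the last step left them, time stands still between calls to the robot, and variables do not carry over. Pictures are saved under pics/ and viewed, at most 14 in all, crops included, and the job is handed in when it is done.

Besides the shell and the picture viewer there is one more tool, called after "Emit:" in YAML: its name, and indented under it one key for each argument. arm_command: Moves the arm, as the interface text tells. Shifts and turns lie within -1 to 1; 1 stands for 0.2 m of shift or pi rad of turn. Its arguments: {"type":"object","properties":{"increments":{"type":"array","items":{"type":"array","items":{"type":"number","minimum":-1,"maximum":1}}},"fingers":{"type":"number"},"force":{"type":"number"}},"required":["increments"]}

```bash
mkdir -p pics
python3 - <<'E'
from plant import *
import cv2,numpy as np
s=read_state();print({k:np.round(v,3) for k,v in s.items()})
for n in ["scene","top"]:
    c=read_camera(n);cv2.imwrite(f"pics/{n}0.png",c["image"][...,::-1]);print(n,c["fx"],c["fy"],c["cx"],c["cy"],np.round(c["T"],3))
E
```

```text
{'t': np.float64(0.0), 'q': array([ 1.152,  0.131,  1.489, -0.   ,  1.523, -0.085]), 'dq': array([-0.001, -0.001, -0.   , -0.   , -0.001, -0.001]), 'joint_torque': array([-2.0000e-03, -5.5986e+01, -4.9175e+01,  7.7000e-02,  3.6000e-02,
       -0.0000e+00]), 'tool_pos': array([0.196, 0.567, 0.404]), 'orientation': array([-5.220e-01, -3.098e+00,  3.000e-03]), 'force': array([-0.196,  0.114,  0.374]), 'wrist_torque': array([ 0.059, -0.018,  0.014]), 'gripper_force': np.float64(0.0), 'opening': np.float64(0.093)}
scene 486.14920357585856 486.14920357585856 251.99906565458159 186.71812805987048 [[ 0.629 -0.448  0.635 -0.322]
 [-0.778 -0.36   0.516 -0.471]
 [-0.003 -0.818 -0.575  0.81 ]
 [ 0.     0.     0.     1.   ]]
top 442.06156504715375 442.06156504715375 250.39673857837954 193.3957525392262 [[-0.013 -0.988  0.153  0.313]
 [-1.     0.013  0.     0.193]
 [-0.003 -0.153 -0.988  1.352]
 [ 0.     0.     0.     1.   ]]
```

View pics/top0.png

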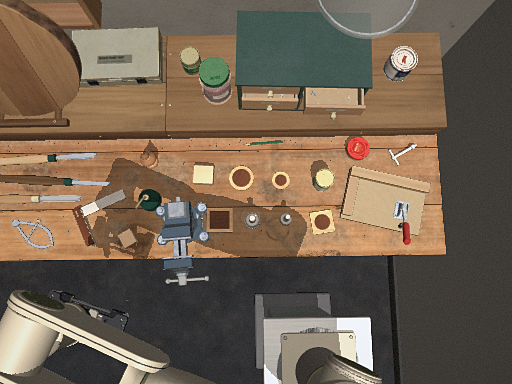

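View pics/scene0.png

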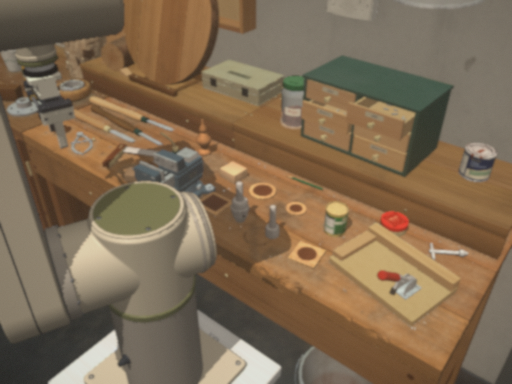

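The top view shows the back row from left to right: blank (203,174), tin plate (241,177), centre plate (281,180), nail tin (323,179). The front row is: blank plate (219,219), chuck (252,219), live centre (286,218), chuck plate (321,222). The scene view confirms that the bigger steel part (240,205) is the chuck. A second blank, the decoy, lies near (127,237).

```bash
cat > h.py <<'E'
from plant import *
import cv2,numpy as np
from scipy.spatial.transform import Rotation as R
def ray(c,uv,z):
    uv=np.atleast_2d(uv).astype(float);d=np.c_[(uv[:,0]-c["cx"])/c["fx"],(uv[:,1]-c["cy"])/c["fy"],np.ones(len(uv))]@c["T"][:3,:3].T
    o=c["T"][:3,3];return (o+d*((z-o[2])/d[:,2])[:,None])[:,:2]
def proj(c,p):
    p=np.linalg.inv(c["T"])@np.r_[p,1];return np.array([c["fx"]*p[0]/p[2]+c["cx"],c["fy"]*p[1]/p[2]+c["cy"]])
def down(yaw): # yaw = angle of tool y axis from world x
    y=np.array([np.cos(yaw),np.sin(yaw),0]);z=np.array([0,0,-1.]);return R.from_matrix(np.c_[np.cross(y,z),y,z])
def inc(pos,yaw): # grasp point target -> increments from the present measured pose
    s=read_state();r0=R.from_rotvec(s["orientation"])
    best=min([down(yaw),down(yaw+np.pi)],key=lambda r:(r0.inv()*r).magnitude())
    tcp=np.array(pos)+[0,0,.167]
    return np.round(np.r_[r0.inv().apply(tcp-s["tool_pos"])/.2,(r0.inv()*best).as_rotvec()/np.pi],3)
E
python3 - <<'E'
from h import *
c=read_camera("top");im=c["image"];hsv=cv2.cvtColor(im,cv2.COLOR_RGB2HSV)
big=cv2.resize(im[130:265,80:370],None,fx=2.7,fy=2.7,interpolation=cv2.INTER_CUBIC);cv2.imwrite("pics/crop.png",big[...,::-1])
for n,uv,z in [("blank",(203,174),.03),("tinpl",(241,177),.006),("cpl",(281,180),.006),("tin top",(323,179),.072),("blpl",(219,219),.006),("chuck top",(252,216),.118),("centre top",(286,216),.09),("chpl",(321,222),.006),("oil",(150,200),.07),("decoy",(127,237),.03),("wax",(358,148),.029)]:
    print(n,np.round(ray(c,uv,z)[0],3),hsv[uv[1],uv[0]])
print(inc([.57,.33,.2],np.pi/2))
E
```

```text
blank [0.579 0.337] [ 25  62 240]
tinpl [0.573 0.222] [  8 145 125]
cpl [0.562 0.099] [  9 147 116]
tin top [ 0.551 -0.02 ] [ 25  78 241]
blpl [0.443 0.291] [  9 154  76]
chuck top [0.44 0.19] [ 19  16 252]
centre top [0.441 0.093] [ 30   6 255]
chpl [ 0.43 -0.02] [ 10 138 129]
oil [0.496 0.488] [ 88 211  29]
decoy [0.391 0.564] [ 13  91 183]
wax [ 0.654 -0.139] [  4 164 228]
[-2.152 -0.506  0.185 -0.    -0.    -0.106]
```

View pics/crop.png

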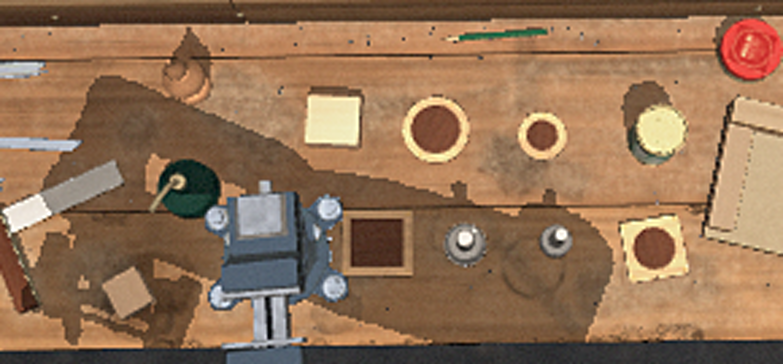

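The crop shows the same layout. The row blank's top is at crop (333,120), the tin top at (660,130), the chuck shank top at (464,233) and the centre shank top at (557,231). I'm setting out above the blank.

Emit:
arm_command:
  increments:
    - [-0.3,-0.07,0.03,0,0,-0.03]
    - [-0.6,-0.14,0.06,0,0,-0.06]
    - [-0.9,-0.21,0.08,0,0,-0.09]
    - [-1,-0.25,0.1,0,0,-0.106]
    - [-1,-0.25,0.1,0,0,-0.106]

```text
t: 0.78
tool_pos: [0.3704, 0.4529, 0.3839]
orientation: [-0.006, -3.141, 0.002]
force: [-0.2, 0.2, -0.0]
opening: 0.0929
gripper_force: 0.0
```

```bash
python3 -c "
from h import *
print(read_state()['t'],inc([.579,.337,.2],np.pi/2))"
```

```text
0.775 [-1.046e+00 -5.750e-01  8.400e-02 -0.000e+00 -0.000e+00 -1.000e-03]
```

Emit:
arm_command:
  increments:
    - [-0.3,-0.17,0.03,0,0,0]
    - [-0.6,-0.34,0.06,0,0,0]
    - [-0.9,-0.5,0.08,0,0,0]
    - [-1,-0.575,0.084,0,0,0]
    - [-1,-0.575,0.084,0,0,0]

```text
t: 1.4
tool_pos: [0.5705, 0.3379, 0.3672]
orientation: [-0.007, -3.141, 0.001]
force: [-1.4, 0.7, -0.7]
opening: 0.0932
gripper_force: 0.0
```

Run:
```python
from h import *
c=read_camera("wrist");cv2.imwrite("pics/w1.png",c["image"][...,::-1]);print(np.round(c["T"],3),c["fx"])
print(read_state()['tool_pos'],proj(c,[.579,.337,.03]),proj(c,[.443,.291,.006]))
```

```text
[[ 0.005  0.97   0.245  0.502]
 [ 1.    -0.005 -0.002  0.339]
 [-0.001  0.245 -0.97   0.348]
 [ 0.     0.     0.     1.   ]] 294.4039841109502
[0.56922638 0.33911141 0.36739365] [251.66301911 183.43880733] [208.23045612  55.59891335]
```

View pics/w1.png

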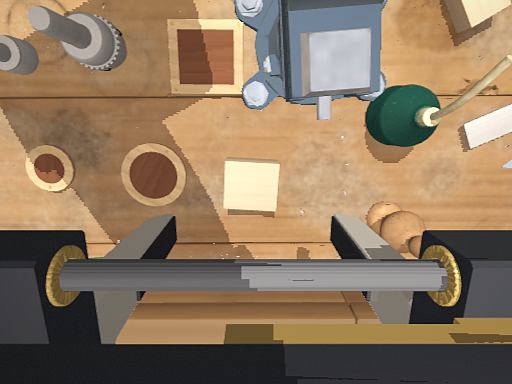

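The wrist view shows the blank top around (251,186), its plate's mark around (206,56), the tin mark at (153,175) and the centre mark at (50,168). I'll measure these with flood fills.

```bash
cat >> h.py <<'E'
def blob(c,seed,z,tol=25,rect=False):
    im=cv2.medianBlur(c["image"],3);h,w=im.shape[:2];m=np.zeros((h+2,w+2),np.uint8)
    cv2.floodFill(im.copy(),m,tuple(int(v) for v in seed),0,(tol,)*3,(tol,)*3,4|cv2.FLOODFILL_MASK_ONLY|cv2.FLOODFILL_FIXED_RANGE|(255<<8))
    k=np.ones((5,5),np.uint8);m=cv2.morphologyEx(m[1:-1,1:-1],cv2.MORPH_CLOSE,k)
    ct=max(cv2.findContours(m,0,2)[0],key=cv2.contourArea).reshape(-1,2)
    p=(ray(c,ct,z)*1000).astype(np.float32)
    if rect: (x,y),(a,b),t=cv2.minAreaRect(p)
    else: (x,y),(a,b),t=cv2.fitEllipse(cv2.convexHull(p))
    return np.round([x,y,a,b,t],1)
E
python3 - <<'E'
from h import *
c=read_camera("wrist")
print("blank",blob(c,(251,186),.03,45,True))
print("blpl",blob(c,(206,56),.006,35,True))
print("tinm",blob(c,(153,175),.006,35))
print("cm",blob(c,(55,168),.006,40),blob(c,(45,160),.006,40))
E
```

```text
blank [582.  335.8  60.2  54.6  86.5]
blpl [444.5 287.6  59.1  54.2  89.8]
tinm [574.2 219.7  55.8  56.2  72.6]
cm [562.1  99.3  27.7  35.6 152.3] [562.4  99.1  28.6  35.4 152.5]
```

```bash
python3 -c "
from h import *
print(inc([.582,.3358,.024],np.deg2rad(86.5)))"
```

```text
[-0.069 -0.02   0.883  0.    -0.     0.019]
```

Emit:
arm_command:
  increments:
    - [-0.069,-0.02,0.2,0,0,0.019]
    - [-0.069,-0.02,0.45,0,0,0.019]
    - [-0.069,-0.02,0.7,0,0,0.019]
    - [-0.069,-0.02,0.84,0,0,0.019]
    - [-0.069,-0.02,0.88,0,0,0.019]

```text
t: 2.12
tool_pos: [0.5803, 0.3362, 0.1895]
orientation: [-0.092, -3.136, 0.002]
force: [-0.4, 1.4, -0.2]
opening: 0.0928
gripper_force: 0.0
```

Emit:
arm_command:
  increments:
    - [0,0,0,0,0,0]
    - [0,0,0,0,0,0]
    - [0,0,0,0,0,0]
    - [0,0,0,0,0,0]
    - [0,0,0,0,0,0]
  fingers: 1
  force: 15

```text
t: 2.75
tool_pos: [0.5833, 0.3351, 0.1932]
orientation: [0.095, 3.139, 0.001]
force: [-1.4, -0.1, 5.6]
opening: 0.0603
gripper_force: 15.0
```

Emit:
arm_command:
  increments:
    - [0,0,0,0,0,0]
    - [0,0,0,0,0,0]
    - [0,0,0,0,0,0]
    - [0,0,0,0,0,0]
    - [0,0,0,0,0,0]

```text
t: 3.38
tool_pos: [0.5833, 0.3351, 0.1931]
orientation: [0.095, 3.139, 0.001]
force: [-0.4, -0.4, 6.1]
opening: 0.06
gripper_force: 15.0
```

Emit:
arm_command:
  increments:
    - [0,0,-0.1,0,0,0]
    - [0,0,-0.25,0,0,0]
    - [0,0,-0.4,0,0,0]
    - [0,0,-0.5,0,0,0]
    - [0,0,-0.5,0,0,0]

```text
t: 4.0
tool_pos: [0.5836, 0.3353, 0.2947]
orientation: [0.095, 3.136, 0.003]
force: [-0.1, 0.4, -0.6]
opening: 0.0601
gripper_force: 15.0
```

```bash
python3 -c "
from h import *
print(inc([.4445,.2876,.12],0),read_state()['opening'],read_state()['q'],read_state()['force'])"
```

```text
[ 0.68  -0.28   0.035  0.001  0.     0.481] 0.06008986187374605 [ 4.45354303e-01  3.92059406e-01  1.38402663e+00 -1.83072349e-05
  1.36117702e+00 -1.06491836e+00] [-0.06236917  0.39515293 -0.64507425]
```

Emit:
arm_command:
  increments:
    - [0.1,-0.05,0,0,0,0.055]
    - [0.25,-0.1,0,0,0,0.11]
    - [0.4,-0.16,0,0,0,0.165]
    - [0.55,-0.22,0,0,0,0.22]
    - [0.68,-0.28,0,0,0,0.275]

```text
t: 4.62
tool_pos: [0.4421, 0.2866, 0.2901]
orientation: [-1.408, -2.807, 0.004]
force: [0.4, -0.2, 0.0]
opening: 0.0599
gripper_force: 15.0
```

```bash
python3 -c "
from h import *
print(inc([.4445,.2876,.06],0))"
```

```text
[-0.004  0.014  0.316 -0.001  0.     0.204]
```

Emit:
arm_command:
  increments:
    - [0,0.01,0,0,0,0.055]
    - [0,0.01,0.02,0,0,0.11]
    - [0,0.01,0.05,0,0,0.165]
    - [0,0.01,0.1,0,0,0.204]
    - [0,0.01,0.2,0,0,0.204]

```text
t: 5.25
tool_pos: [0.4451, 0.2884, 0.2509]
orientation: [-2.217, -2.225, 0.001]
force: [0.3, 0.6, -0.7]
opening: 0.0602
gripper_force: 15.0
```

```bash
python3 -c "
from h import *
print(inc([.4445,.2876,.031],0))"
```

```text
[-0.004 -0.003  0.264 -0.     0.     0.001]
```

Emit:
arm_command:
  increments:
    - [0,0,0.08,0,0,0]
    - [0,0,0.16,0,0,0]
    - [0,0,0.22,0,0,0]
    - [0,0,0.25,0,0,0]
    - [0,0,0.26,0,0,0]

```text
t: 5.88
tool_pos: [0.4453, 0.2885, 0.1997]
orientation: [-2.215, -2.228, 0.0]
force: [-0.8, -0.2, -0.2]
opening: 0.0598
gripper_force: 15.0
```

Emit:
arm_command:
  increments:
    - [0,0,0,0,0,0]
    - [0,0,0,0,0,0]
    - [0,0,0,0,0,0]
    - [0,0,0,0,0,0]
    - [0,0,0,0,0,0]

```text
t: 6.5
tool_pos: [0.4453, 0.2885, 0.2]
orientation: [2.215, 2.228, 0.0]
force: [0.8, 0.7, -0.6]
opening: 0.06
gripper_force: 15.0
```

Emit:
arm_command:
  increments:
    - [0,0,0.007,0,0,0]
    - [0,0,0.007,0,0,0]
    - [0,0,0.007,0,0,0]
    - [0,0,0.007,0,0,0]
    - [0,0,0.007,0,0,0]

```text
t: 7.12
tool_pos: [0.4454, 0.2886, 0.1991]
orientation: [2.215, 2.228, 0.0]
force: [-1.5, -0.6, 5.5]
opening: 0.06
gripper_force: 15.0
```

Emit:
arm_command:
  increments:
    - [0,0,0,0,0,0]
    - [0,0,0,0,0,0]
    - [0,0,0,0,0,0]
    - [0,0,0,0,0,0]
    - [0,0,0,0,0,0]
  fingers: -1

```text
t: 7.75
tool_pos: [0.4453, 0.2885, 0.1985]
orientation: [2.215, 2.228, -0.0]
force: [-0.9, 0.4, -0.1]
opening: 0.0932
gripper_force: 0.0
```

Emit:
arm_command:
  increments:
    - [0,0,-0.15,0,0,0]
    - [0,0,-0.4,0,0,0]
    - [0,0,-0.7,0,0,0]
    - [0,0,-0.9,0,0,0]
    - [0,0,-0.95,0,0,0]

```text
t: 8.38
tool_pos: [0.446, 0.2889, 0.3923]
orientation: [2.214, 2.226, 0.009]
force: [0.1, 0.1, -0.3]
opening: 0.093
gripper_force: 0.0
```

```bash
python3 -c "
from h import *
c=read_camera('wrist');cv2.imwrite('pics/w2.png',c['image'][...,::-1])
print(inc([.556,-.02,.2],0),proj(c,[.4445,.2876,.036]),proj(c,[.44,.19,.118]))"
```

```text
[-1.547e+00  5.420e-01  1.210e-01  1.000e-03 -1.000e-03  2.000e-03] [250.54703037 174.67229717] [245.4557256  289.48860497]
```

View pics/w2.png

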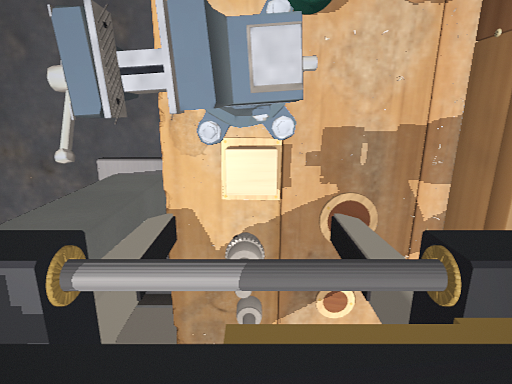

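The blank sits centred on its plate, top at (251,173) against an expected (250.5,174.7). Next is the nail tin.

Emit:
arm_command:
  increments:
    - [-0.2,0.07,0,0,0,0]
    - [-0.4,0.14,0,0,0,0]
    - [-0.6,0.21,0,0,0,0]
    - [-0.8,0.28,0,0,0,0]
    - [-1,0.35,0,0,0,0]

```text
t: 9.05
tool_pos: [0.5162, 0.0875, 0.3859]
orientation: [-2.214, -2.226, 0.004]
force: [0.6, -0.1, -1.1]
opening: 0.0928
gripper_force: 0.0
```

Emit:
arm_command:
  increments:
    - [-0.2,0.07,0,0,0,0]
    - [-0.4,0.14,0,0,0,0]
    - [-0.547,0.19,0,0,0,0]
    - [-0.547,0.19,0,0,0,0]
    - [-0.547,0.19,0,0,0,0]

```text
t: 9.68
tool_pos: [0.5545, -0.0199, 0.3868]
orientation: [-2.214, -2.225, 0.002]
force: [-0.4, 0.0, 0.5]
opening: 0.0932
gripper_force: 0.0
```

```bash
python3 -c "
from h import *
c=read_camera('wrist');cv2.imwrite('pics/w3.png',c['image'][...,::-1])
p=proj(c,[.556,-.02,.072]);print(p,blob(c,p,.072,40),read_state()['tool_pos'])
for s in [(.43,-.02)]:
  q=proj(c,[*s,.006]);print(q,blob(c,q,.006,35))
"
```

```text
[255.80574099 181.18135757] [557.3 -30.7  47.7  58.9  81. ] [ 0.55456214 -0.01951329  0.38721447]
[154.47775808 168.71324184] [433.5 -25.2  46.   47.    9.8]
```

View pics/w3.png

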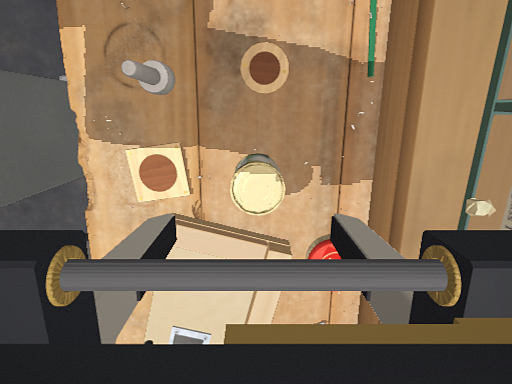

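The tin lid circle is centred near (258,187), about (0.558, -0.026). The chuck mark at (158,173) gives (0.4335, -0.025). Descending on the tin.

```bash
python3 -c "
from h import *
c=read_camera('wrist')
print(ray(c,(258,187.5),.072),inc([.558,-.026,.045],0))
q=proj(c,[.562,.099,.006]);print(q,blob(c,q,.006,35))
"
```

```text
[[ 0.55858743 -0.02649488]] [-0.034  0.018  0.878 -0.    -0.     0.002]
[261.16053222  67.60476596] [565.3  98.4  34.9  35.5 155.7]
```

Emit:
arm_command:
  increments:
    - [-0.034,0.018,0.2,0,0,0]
    - [-0.034,0.018,0.45,0,0,0]
    - [-0.034,0.018,0.7,0,0,0]
    - [-0.034,0.018,0.84,0,0,0]
    - [-0.034,0.018,0.88,0,0,0]

```text
t: 10.4
tool_pos: [0.5573, -0.026, 0.2101]
orientation: [-2.211, -2.227, 0.004]
force: [-0.2, 0.7, 0.5]
opening: 0.093
gripper_force: 0.0
```

Emit:
arm_command:
  increments:
    - [0,0,0,0,0,0]
    - [0,0,0,0,0,0]
    - [0,0,0,0,0,0]
    - [0,0,0,0,0,0]
    - [0,0,0,0,0,0]
  fingers: 1
  force: 20

```text
t: 11.02
tool_pos: [0.559, -0.0272, 0.2134]
orientation: [2.215, 2.227, 0.001]
force: [-2.2, -0.4, 6.2]
opening: 0.0574
gripper_force: 20.0
```

Emit:
arm_command:
  increments:
    - [0,0,0,0,0,0]
    - [0,0,0,0,0,0]
    - [0,0,-0.05,0,0,0]
    - [0,0,-0.15,0,0,0]
    - [0,0,-0.25,0,0,0]

```text
t: 11.65
tool_pos: [0.5588, -0.0271, 0.2642]
orientation: [2.215, 2.227, 0.001]
force: [0.4, 0.9, -1.6]
opening: 0.0572
gripper_force: 20.0
```

```bash
python3 -c "
from h import *
print(inc([.574,.2197,.12],0),read_state()['force'])
"
```

```text
[ 1.234  0.083 -0.114  0.     0.     0.002] [ 0.38357447  0.93158553 -1.64035744]
```

Emit:
arm_command:
  increments:
    - [0.2,0.02,0,0,0,0]
    - [0.4,0.04,0,0,0,0]
    - [0.6,0.06,0,0,0,0]
    - [0.8,0.08,0,0,0,0]
    - [1,0.083,0,0,0,0]

```text
t: 12.28
tool_pos: [0.5746, 0.1744, 0.2644]
orientation: [2.215, 2.227, 0.003]
force: [1.2, 0.2, -2.8]
opening: 0.0565
gripper_force: 20.0
```

Emit:
arm_command:
  increments:
    - [0.15,0,0,0,0,0]
    - [0.23,0,0,0,0,0]
    - [0.234,0,0.03,0,0,0]
    - [0.234,0,0.07,0,0,0]
    - [0.234,0,0.1,0,0,0]

```text
t: 12.9
tool_pos: [0.5738, 0.2186, 0.2415]
orientation: [-2.216, -2.226, 0.002]
force: [-0.0, -0.8, -3.4]
opening: 0.0568
gripper_force: 20.0
```

```bash
python3 -c "
from h import *
print(inc([.574,.2197,.0525],0),read_state()['force'])
"
```

```text
[ 0.006  0.001  0.11  -0.     0.     0.001] [-0.02912365 -0.81873602 -3.443402  ]
```

Emit:
arm_command:
  increments:
    - [0.005,0,0.04,0,0,0]
    - [0.005,0,0.08,0,0,0]
    - [0.005,0,0.1,0,0,0]
    - [0.005,0,0.106,0,0,0]
    - [0.005,0,0.106,0,0,0]

```text
t: 13.52
tool_pos: [0.574, 0.2209, 0.2215]
orientation: [2.215, 2.228, 0.0]
force: [-0.3, -0.7, -1.0]
opening: 0.057
gripper_force: 20.0
```

Emit:
arm_command:
  increments:
    - [0,0,0.005,0,0,0]
    - [0,0,0.005,0,0,0]
    - [0,0,0.005,0,0,0]
    - [0,0,0.005,0,0,0]
    - [0,0,0.005,0,0,0]

```text
t: 14.15
tool_pos: [0.5739, 0.2208, 0.2204]
orientation: [2.215, 2.228, 0.0]
force: [0.0, 0.7, -1.4]
opening: 0.0572
gripper_force: 20.0
```

Emit:
arm_command:
  increments:
    - [0,0,0.008,0,0,0]
    - [0,0,0.008,0,0,0]
    - [0,0,0.008,0,0,0]
    - [0,0,0.008,0,0,0]
    - [0,0,0.008,0,0,0]

```text
t: 14.78
tool_pos: [0.574, 0.2208, 0.2194]
orientation: [2.215, 2.227, 0.001]
force: [-3.3, -0.8, 4.9]
opening: 0.0573
gripper_force: 20.0
```

Emit:
arm_command:
  increments:
    - [0,0,0,0,0,0]
    - [0,0,0,0,0,0]
    - [0,0,0,0,0,0]
    - [0,0,0,0,0,0]
    - [0,0,0,0,0,0]
  fingers: -1

```text
t: 15.4
tool_pos: [0.5739, 0.2208, 0.2187]
orientation: [-2.215, -2.227, 0.0]
force: [-0.4, 0.3, 0.2]
opening: 0.0924
gripper_force: 0.0
```

Emit:
arm_command:
  increments:
    - [0,0,-0.15,0,0,0]
    - [0,0,-0.4,0,0,0]
    - [0,0,-0.7,0,0,0]
    - [0,0,-0.9,0,0,0]
    - [0,0,-0.95,0,0,0]

```text
t: 16.02
tool_pos: [0.5745, 0.221, 0.4129]
orientation: [2.213, 2.225, 0.009]
force: [0.0, 0.2, 0.1]
opening: 0.093
gripper_force: 0.0
```

```bash
python3 -c "
from h import *
c=read_camera('wrist');p=proj(c,[.574,.2197,.078]);print(p,blob(c,p,.078,40))
cv2.imwrite('pics/w4.png',c['image'][...,::-1])
print(inc([.44,.093,.24],0))
"
```

```text
[251.12184189 178.3652651 ] [575.8 225.1  58.3  70.2 154.1]
[-0.636 -0.675  0.021  0.001 -0.     0.002]
```

View pics/w4.png

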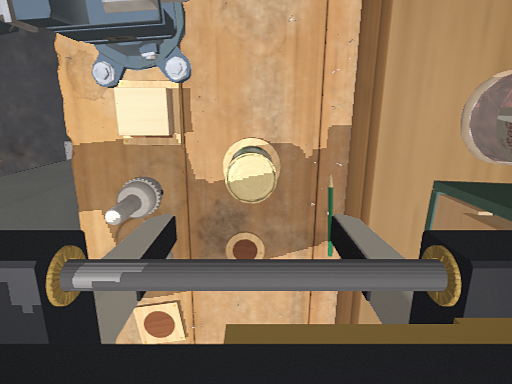

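The tin lid at (251,177) matches its expected (251,178). Next is the live centre.

Emit:
arm_command:
  increments:
    - [-0.16,-0.17,0,0,0,0]
    - [-0.32,-0.34,0,0,0,0]
    - [-0.48,-0.51,0,0,0,0]
    - [-0.63,-0.67,0,0,0,0]
    - [-0.635,-0.675,0,0,0,0]

```text
t: 16.7
tool_pos: [0.4378, 0.0917, 0.4064]
orientation: [-2.216, -2.224, 0.004]
force: [0.2, 0.5, -0.2]
opening: 0.0929
gripper_force: 0.0
```

```bash
python3 -c "
from h import *
c=read_camera('wrist');print(proj(c,[.44,.093,.09]),proj(c,[.44,.19,.118]),read_state()['tool_pos'])
cv2.imwrite('pics/w5.png',cv2.resize(c['image'][60:230,130:370,::-1],None,fx=3,fy=3))
q=proj(c,[.4335,-.0252,.006]);print(q)
"
```

```text
[256.69368985 179.12531489] [257.64821473  76.31125356] [0.4387179  0.09240529 0.40689641]
[251.05625629 247.80237934]
```

View pics/w5.png

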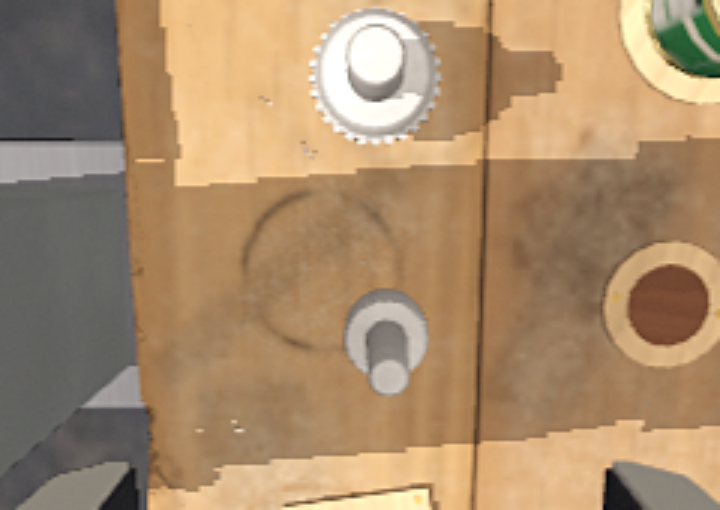

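The live centre's shank top is at pixel (259.7,185.3), the chuck's shank top at (255.3,78.3) and the centre mark at (352.7,161.3).

```bash
python3 -c "
from h import *
c=read_camera('wrist')
a=ray(c,(259.7,185.3),.09)[0];b=ray(c,(255.3,78.3),.118)[0];print(a,b,blob(c,(352,161),.006,35))
print(inc([*a,.068],0))
"
```

```text
[0.44447813 0.08709694] [0.43922407 0.18923707] [565.4  98.1  34.7  35.2  12.8]
[-0.029  0.027  0.862 -0.    -0.     0.001]
```

Emit:
arm_command:
  increments:
    - [-0.029,0.027,0.2,0,0,0]
    - [-0.029,0.027,0.45,0,0,0]
    - [-0.029,0.027,0.7,0,0,0]
    - [-0.029,0.027,0.83,0,0,0]
    - [-0.029,0.027,0.86,0,0,0]

```text
t: 17.42
tool_pos: [0.4442, 0.0878, 0.2339]
orientation: [-2.212, -2.226, 0.006]
force: [0.2, 0.4, 0.1]
opening: 0.0932
gripper_force: 0.0
```

Emit:
arm_command:
  increments:
    - [0,0,0,0,0,0]
    - [0,0,0,0,0,0]
    - [0,0,0,0,0,0]
    - [0,0,0,0,0,0]
    - [0,0,0,0,0,0]
  fingers: 1
  force: 30

```text
t: 18.05
tool_pos: [0.4451, 0.0872, 0.2371]
orientation: [2.215, 2.227, 0.001]
force: [1.0, -0.2, 0.9]
opening: 0.0477
gripper_force: 0.0
```

Emit:
arm_command:
  increments:
    - [0,0,0,0,0,0]
    - [0,0,0,0,0,0]
    - [0,0,0,0,0,0]
    - [0,0,0,0,0,0]
    - [0,0,0,0,0,0]

```text
t: 18.68
tool_pos: [0.4449, 0.0873, 0.2366]
orientation: [-2.215, -2.227, 0.0]
force: [-0.2, 0.4, -2.0]
opening: 0.0148
gripper_force: 29.8
```

Emit:
arm_command:
  increments:
    - [0,0,-0.05,0,0,0]
    - [0,0,-0.1,0,0,0]
    - [0,0,-0.15,0,0,0]
    - [0,0,-0.2,0,0,0]
    - [0,0,-0.2,0,0,0]

```text
t: 19.3
tool_pos: [0.4455, 0.0873, 0.2781]
orientation: [2.214, 2.226, 0.003]
force: [0.9, -0.0, -1.4]
opening: 0.0151
gripper_force: 29.8
```

```bash
python3 -c "
from h import *
print(inc([.565,.0983,.11],0),read_state()['force'])
"
```

```text
[ 0.052  0.598  0.007  0.001 -0.     0.002] [ 0.86480228 -0.00302774 -1.35429397]
```

The opening is 15 mm where the shank is 18 mm, so I'll check by picture.

```bash
python3 -c "
from h import *
c=read_camera('wrist');cv2.imwrite('pics/w6.png',c['image'][...,::-1]);c=read_camera('scene');cv2.imwrite('pics/a.png',c['image'][...,::-1]);c=cv2.imread('pics/a.png');w=cv2.imread('pics/w6.png')
cv2.imwrite('pics/w6.png',np.hstack([w[:,80:400],cv2.resize(c[120:312,180:380],None,fx=2,fy=2)]))
"
```

```text
(no output)
```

View pics/w6.png

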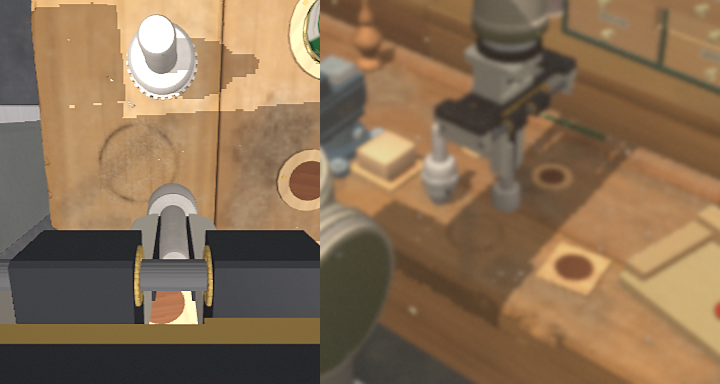

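```bash
python3 -c "
from h import *
c=read_camera('wrist');print(c['T'][:3,3])
for y in (.08,.087,.095,.1):
  print(y,[proj(c,[.445+a,y+b,z]).round() for a,b,z in [(0,.018,.042),(0,.018,.073),(-.018,0,.042),(.018,0,.042),(-.018,0,.073),(0.018,0,.073)]])
w=cv2.cvtColor(c['image'],6)[170:260,215:285];cv2.imwrite('pics/w7.png',cv2.resize(c['image'][165:265,200:300,::-1],None,fx=6,fy=6))
"
```

```text
[0.44410921 0.15574368 0.25731787]
0.08 [array([254., 191.]), array([254., 203.]), array([230., 213.]), array([277., 214.]), array([227., 229.]), array([281., 229.])]
0.087 [array([254., 182.]), array([254., 193.]), array([230., 205.]), array([277., 205.]), array([227., 219.]), array([281., 219.])]
0.095 [array([254., 171.]), array([254., 181.]), array([230., 195.]), array([277., 195.]), array([226., 207.]), array([281., 208.])]
0.1 [array([254., 165.]), array([254., 173.]), array([230., 188.]), array([278., 188.]), array([226., 200.]), array([281., 200.])]
```

View pics/w7.png

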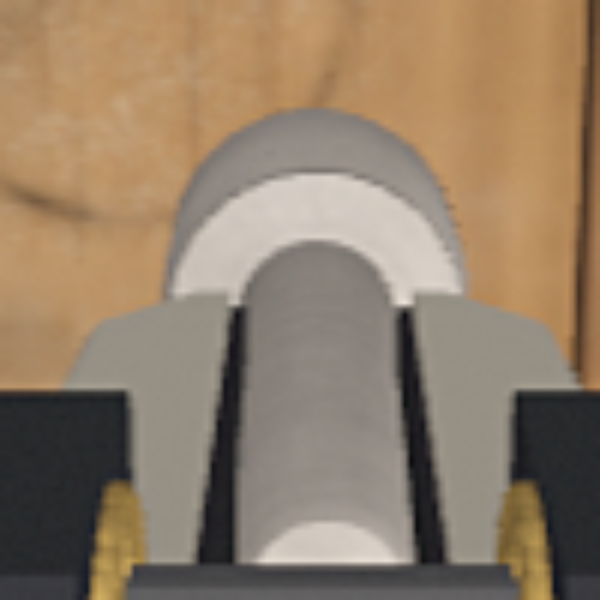

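The foot's arc is at row 183 and its top edge at row 194, which puts its y at 0.087. The centre is therefore held squarely in the pads and I'm carrying on.

Emit:
arm_command:
  increments:
    - [0.01,0.15,0,0,0,0]
    - [0.03,0.3,0,0,0,0]
    - [0.05,0.45,0,0,0,0]
    - [0.052,0.59,0,0,0,0]
    - [0.052,0.598,0,0,0,0]

```text
t: 20.08
tool_pos: [0.5655, 0.0983, 0.2759]
orientation: [-2.215, -2.227, 0.001]
force: [0.2, -0.6, -1.7]
opening: 0.0152
gripper_force: 29.8
```

Emit:
arm_command:
  increments:
    - [0,0,0.05,0,0,0]
    - [0,0,0.1,0,0,0]
    - [0,0,0.14,0,0,0]
    - [0,0,0.16,0,0,0]
    - [0,0,0.16,0,0,0]

```text
t: 20.7
tool_pos: [0.5643, 0.0983, 0.2444]
orientation: [-2.215, -2.227, 0.001]
force: [0.3, -0.3, -1.4]
opening: 0.0152
gripper_force: 29.8
```

```bash
python3 -c "
from h import *
print(inc([.565,.0983,.0758],0),read_state()['force'])
"
```

```text
[-0.     0.004  0.008 -0.     0.     0.002] [ 0.33490958 -0.25521636 -1.35444129]
```

Emit:
arm_command:
  increments:
    - [0,0.003,0.005,0,0,0]
    - [0,0.003,0.008,0,0,0]
    - [0,0.003,0.01,0,0,0]
    - [0,0.003,0.012,0,0,0]
    - [0,0.003,0.012,0,0,0]

```text
t: 21.32
tool_pos: [0.5652, 0.0984, 0.2425]
orientation: [2.215, 2.227, 0.0]
force: [-1.4, 0.2, 0.1]
opening: 0.015
gripper_force: 29.9
```

Emit:
arm_command:
  increments:
    - [0,0,0,0,0,0]
    - [0,0,0,0,0,0]
    - [0,0,0,0,0,0]
    - [0,0,0,0,0,0]
    - [0,0,0,0,0,0]

```text
t: 21.95
tool_pos: [0.5652, 0.0984, 0.2425]
orientation: [2.215, 2.227, 0.0]
force: [-0.2, 0.0, 1.9]
opening: 0.0149
gripper_force: 29.9
```

Emit:
arm_command:
  increments:
    - [0,0,0,0,0,0]
    - [0,0,0,0,0,0]
    - [0,0,0,0,0,0]
    - [0,0,0,0,0,0]
    - [0,0,0,0,0,0]
  fingers: -1

```text
t: 22.58
tool_pos: [0.5652, 0.0984, 0.2423]
orientation: [-2.215, -2.228, 0.0]
force: [0.9, -0.5, -0.3]
opening: 0.0601
gripper_force: 0.0
```

Emit:
arm_command:
  increments:
    - [0,0,-0.1,0,0,0]
    - [0,0,-0.3,0,0,0]
    - [0,0,-0.6,0,0,0]
    - [0,0,-0.85,0,0,0]
    - [0,0,-0.95,0,0,0]

```text
t: 23.2
tool_pos: [0.5656, 0.0984, 0.4383]
orientation: [2.212, 2.224, 0.009]
force: [-0.1, -0.2, -0.2]
opening: 0.0928
gripper_force: 0.0
```

```bash
python3 -c "
from h import *
c=read_camera('wrist');print('exp top',proj(c,[.565,.0983,.096]))
cv2.imwrite('pics/w8.png',cv2.resize(c['image'][60:230,130:370,::-1],None,fx=3,fy=3))
print(inc([.439,.189,.27],0))
"
```

```text
exp top [250.6773793  175.55265336]
[ 0.456 -0.631  0.006  0.003 -0.     0.002]
```

View pics/w8.png

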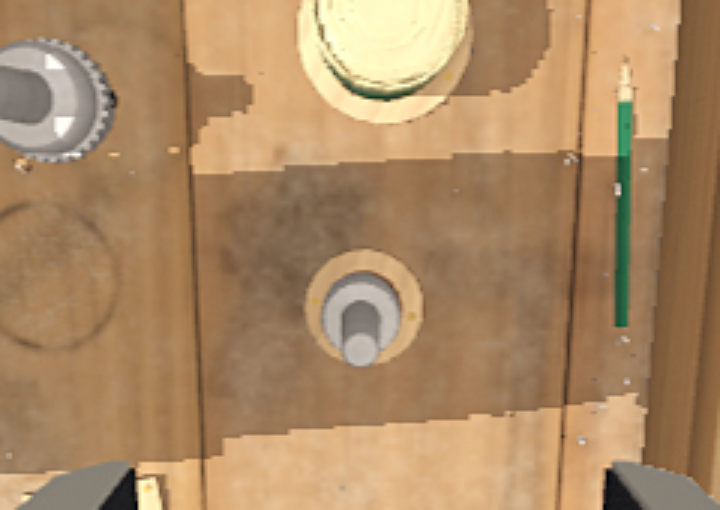

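The live centre's top is at (250.3,176.3) against an expected (250.7,175.6), so it is on its mark. Next is the chuck.

Emit:
arm_command:
  increments:
    - [0.1,-0.15,0,0,0,0]
    - [0.22,-0.3,0,0,0,0]
    - [0.33,-0.46,0,0,0,0]
    - [0.456,-0.62,0,0,0,0]
    - [0.456,-0.63,0,0,0,0]

```text
t: 23.88
tool_pos: [0.4369, 0.19, 0.4312]
orientation: [-2.211, -2.23, 0.002]
force: [0.1, -0.3, 0.6]
opening: 0.093
gripper_force: 0.0
```

```bash
python3 -c "
from h import *
c=read_camera('wrist');print('exp top',proj(c,[.439,.189,.118]))
cv2.imwrite('pics/w9.png',cv2.resize(c['image'][60:230,130:370,::-1],None,fx=3,fy=3))
print(inc([.439,.189,.097],0))
"
```

```text
exp top [256.14576057 182.10495843]
[-0.001  0.008  0.837 -0.     0.     0.002]
```

View pics/w9.png

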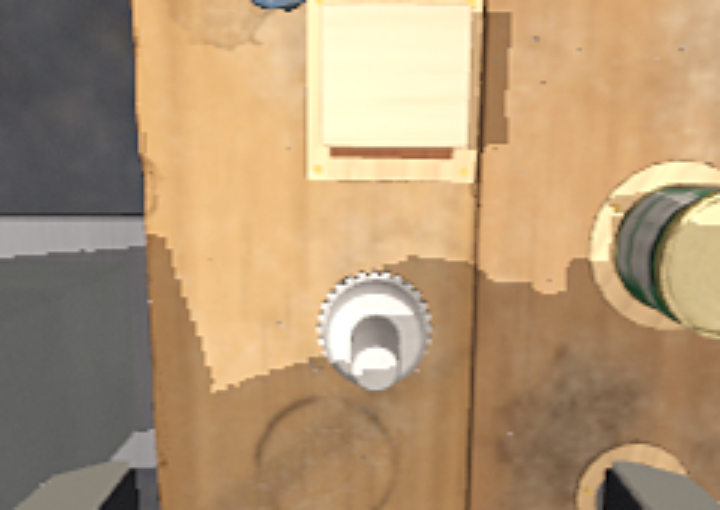

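The chuck's top at (255.3,182) is where expected. Descending on it.

Emit:
arm_command:
  increments:
    - [0,0.006,0.2,0,0,0]
    - [0,0.006,0.45,0,0,0]
    - [0,0.006,0.7,0,0,0]
    - [0,0.006,0.81,0,0,0]
    - [0,0.006,0.835,0,0,0]

```text
t: 24.55
tool_pos: [0.4394, 0.1878, 0.2627]
orientation: [-2.215, -2.225, 0.007]
force: [-0.3, -0.7, 0.5]
opening: 0.0929
gripper_force: 0.0
```

Emit:
arm_command:
  increments:
    - [0,0,0,0,0,0]
    - [0,0,0,0,0,0]
    - [0,0,0,0,0,0]
    - [0,0,0,0,0,0]
    - [0,0,0,0,0,0]
  fingers: 1
  force: 50

```text
t: 25.18
tool_pos: [0.4399, 0.1889, 0.2657]
orientation: [2.215, 2.227, 0.001]
force: [-0.4, 0.1, -0.6]
opening: 0.0475
gripper_force: 0.0
```

Emit:
arm_command:
  increments:
    - [0,0,0,0,0,0]
    - [0,0,0,0,0,0]
    - [0,0,0,0,0,0]
    - [0,0,0,0,0,0]
    - [0,0,0,0,0,0]

```text
t: 25.8
tool_pos: [0.4397, 0.1889, 0.2652]
orientation: [-2.215, -2.227, 0.001]
force: [-1.9, -0.2, 1.0]
opening: 0.0175
gripper_force: 49.9
```

Emit:
arm_command:
  increments:
    - [0,0,-0.04,0,0,0]
    - [0,0,-0.08,0,0,0]
    - [0,0,-0.12,0,0,0]
    - [0,0,-0.15,0,0,0]
    - [0,0,-0.15,0,0,0]

```text
t: 26.42
tool_pos: [0.4401, 0.1889, 0.2961]
orientation: [2.215, 2.227, 0.002]
force: [0.7, -0.6, -5.0]
opening: 0.0172
gripper_force: 49.8
```

```bash
python3 -c "
from h import *
print(inc([.4335,-.0252,.13],0),read_state()['force'],read_state()['wrist_torque'])
"
```

```text
[-1.071 -0.039 -0.005  0.    -0.     0.002] [ 0.72933421 -0.58213445 -5.04850548] [-0.09090765  0.0650229   0.01382944]
```

Emit:
arm_command:
  increments:
    - [-0.1,0,0,0,0,0]
    - [-0.25,-0.01,0,0,0,0]
    - [-0.4,-0.02,0,0,0,0]
    - [-0.55,-0.03,0,0,0,0]
    - [-0.7,-0.039,0,0,0,0]

```text
t: 27.05
tool_pos: [0.4325, 0.0479, 0.2951]
orientation: [-2.215, -2.228, 0.0]
force: [0.9, 0.0, -4.6]
opening: 0.0174
gripper_force: 49.8
```

Emit:
arm_command:
  increments:
    - [-0.13,0,0,0,0,0]
    - [-0.24,0,0,0,0,0]
    - [-0.33,0,0,0,0,0]
    - [-0.371,0,0.03,0,0,0]
    - [-0.371,0,0.06,0,0,0]

```text
t: 27.68
tool_pos: [0.4331, -0.0255, 0.2827]
orientation: [-2.216, -2.226, 0.0]
force: [-0.6, -0.7, -5.4]
opening: 0.0173
gripper_force: 49.8
```

Emit:
arm_command:
  increments:
    - [0,0,0.01,0,0,0]
    - [0,0,0.02,0,0,0]
    - [0,0,0.03,0,0,0]
    - [0,0,0.03,0,0,0]
    - [0,0,0.03,0,0,0]

```text
t: 28.3
tool_pos: [0.4333, -0.0253, 0.2775]
orientation: [2.215, 2.228, 0.0]
force: [0.0, -0.2, -5.6]
opening: 0.0172
gripper_force: 49.8
```

```bash
python3 -c "
from h import *
print(inc([.4335,-.0252,.1043],0),read_state()['force'])
"
```

```text
[0.001 0.001 0.031 0.    0.    0.002] [ 0.04674056 -0.2486738  -5.64337981]
```

Emit:
arm_command:
  increments:
    - [0,0,0.01,0,0,0]
    - [0,0,0.02,0,0,0]
    - [0,0,0.028,0,0,0]
    - [0,0,0.034,0,0,0]
    - [0,0,0.034,0,0,0]

```text
t: 28.92
tool_pos: [0.4334, -0.0254, 0.2712]
orientation: [2.215, 2.227, 0.0]
force: [-3.2, 0.6, 3.4]
opening: 0.0177
gripper_force: 49.9
```

Emit:
arm_command:
  increments:
    - [0,0,0,0,0,0]
    - [0,0,0,0,0,0]
    - [0,0,0,0,0,0]
    - [0,0,0,0,0,0]
    - [0,0,0,0,0,0]

```text
t: 29.55
tool_pos: [0.4335, -0.0254, 0.2712]
orientation: [2.215, 2.227, 0.001]
force: [-3.0, -0.2, 5.8]
opening: 0.0176
gripper_force: 50.0
```

The plate is carrying the chuck's weight, so I'll release it.

Emit:
arm_command:
  increments:
    - [0,0,0,0,0,0]
    - [0,0,0,0,0,0]
    - [0,0,0,0,0,0]
    - [0,0,0,0,0,0]
    - [0,0,0,0,0,0]
  fingers: -1

```text
t: 30.18
tool_pos: [0.4332, -0.0254, 0.2705]
orientation: [2.215, 2.228, -0.0]
force: [0.1, 0.1, -0.3]
opening: 0.0628
gripper_force: 0.0
```

Emit:
arm_command:
  increments:
    - [0,0,-0.1,0,0,0]
    - [0,0,-0.3,0,0,0]
    - [0,0,-0.6,0,0,0]
    - [0,0,-0.85,0,0,0]
    - [0,0,-0.9,0,0,0]

```text
t: 30.8
tool_pos: [0.4338, -0.0255, 0.4549]
orientation: [2.211, 2.223, 0.006]
force: [0.5, 0.5, -0.3]
opening: 0.0928
gripper_force: 0.0
```

```bash
python3 -c "
from h import *
c=read_camera('wrist');print('exp top',proj(c,[.4335,-.0252,.124]))
t=read_camera('top');print([proj(t,p).round() for p in ([.4445,.2876,.036],[.574,.2197,.078],[.565,.0983,.096],[.4335,-.0252,.124])])
a=cv2.resize(c['image'][130:230,190:330,::-1],(420,300));b=cv2.resize(t['image'][140:250,180:370,::-1],(760,440))
cv2.imwrite('pics/w10.png',np.vstack([b[:, :],np.hstack([a[:160*1+0],np.zeros((160,340,3),np.uint8)]) ]) if 0 else np.hstack([cv2.resize(a,(380,271)),cv2.resize(b,(420,271))]))
"
```

```text
exp top [251.08891662 176.82919967]
[array([219., 218.]), array([241., 172.]), array([283., 173.]), array([329., 217.])]
```

View pics/w10.png

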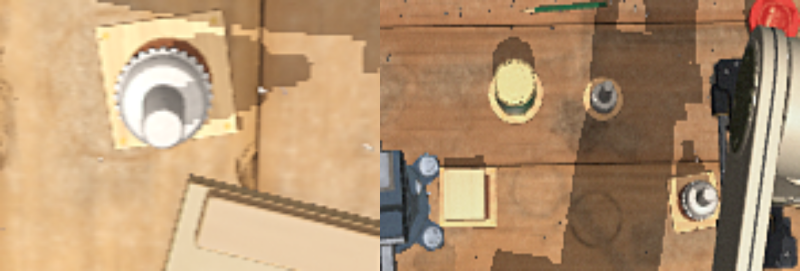

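The last views show all four parts upright on their plates. The chuck's top is at (249,177) against an expected (251,177), and the blank is squared on its plate. Handing in.

```bash
python3 -c "
from plant import *
print(close_job())"
```

```text
the job is handed in; nothing more can be done
None
```

The job is handed in at about 31 s of the 106 s: by the last camera views the live centre, drill chuck, nail tin and blank each stand upright on their matching plates, all released. The wax tin and oil can were not touched; the hand-in returned no verdict.

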